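# Cross-tighten the four nuts of a pump cover

## Task

Tighten the four blue square nuts on the cover of the small pump head so that the cover is clamped evenly: turn each about half a turn clockwise until you feel it bite, a little further until it just begins to drag its brass washer along, and stop there, before the washer's tab has been dragged more than about 5 mm. Go in cross order, finishing each nut before the next: any nut first, then the one diagonally across, then the other two. Do not press hard on the cover, and leave the things beside the pump where they are.

Things in the scene. Friction and masses are not known exactly. Their poses are not given: they have to be found in the camera images.
- pump: grey and silver pump head, 100 x 100 mm in plan, fixed to the desk; two brass hose barbs stick out 62 mm from its centre at the +y and -y sides. Origin at the centre of its underside on the desk top; z up. Studs at (x, y) = a (-36, +36), b (-36, -36), c (+36, -36), d (+36, +36) mm in its frame, so neighbouring nuts are 72 mm apart; a and c are one diagonal pair, b and d the other
- cover: square steel cover plate, 98 x 98 x 8 mm, lying on the pump's gasket, with a low round green window (3 mm high, 36 mm across) in its middle; origin at the centre of its underside, 44 mm above the desk
- grip_a (a point): blue square nut on stud a, 24 x 24 mm over its flats, 22 mm high, on a round dark collar 27 mm wide and 4 mm high; the stud end shows 4 mm above it. It turns but stays at this height. Point on its axis, 69.5 mm above the desk, 11 mm above the collar and 11 mm below the nut's top; x and y are square to the flats and turn with the nut, z up. The flats may face any way at the start
- grip_b (a point): blue square nut on stud b, 24 x 24 mm over its flats, 22 mm high, on a round dark collar 27 mm wide and 4 mm high; the stud end shows 4 mm above it. It turns but stays at this height. Point on its axis, 69.5 mm above the desk, 11 mm above the collar and 11 mm below the nut's top; x and y are square to the flats and turn with the nut, z up. The flats may face any way at the start
- grip_c (a point): blue square nut on stud c, 24 x 24 mm over its flats, 22 mm high, on a round dark collar 27 mm wide and 4 mm high; the stud end shows 4 mm above it. It turns but stays at this height. Point on its axis, 69.5 mm above the desk, 11 mm above the collar and 11 mm below the nut's top; x and y are square to the flats and turn with the nut, z up. The flats may face any way at the start
- grip_d (a point): blue square nut on stud d, 24 x 24 mm over its flats, 22 mm high, on a round dark collar 27 mm wide and 4 mm high; the stud end shows 4 mm above it. It turns but stays at this height. Point on its axis, 69.5 mm above the desk, 11 mm above the collar and 11 mm below the nut's top; x and y are square to the flats and turn with the nut, z up. The flats may face any way at the start
- tab_a (a point): tip of the white-marked tab of the brass washer under nut a, 16 mm from the stud's axis, 54.5 mm above the desk. Clockwise from above the nut runs easily (0.04 N m) for 2.3 to 3.3 rad, each differently; then it bites and the torque climbs 1.5 N m a radian, springily, to 0.3 N m, where the washer begins to turn with it; it stays as left. The tab may point any way at the start
- tab_b (a point): tip of the white-marked tab of the brass washer under nut b, 16 mm from the stud's axis, 54.5 mm above the desk. Clockwise from above the nut runs easily (0.04 N m) for 2.3 to 3.3 rad, each differently; then it bites and the torque climbs 1.5 N m a radian, springily, to 0.3 N m, where the washer begins to turn with it; it stays as left. The tab may point any way at the start
- tab_c (a point): tip of the white-marked tab of the brass washer under nut c, 16 mm from the stud's axis, 54.5 mm above the desk. Clockwise from above the nut runs easily (0.04 N m) for 2.3 to 3.3 rad, each differently; then it bites and the torque climbs 1.5 N m a radian, springily, to 0.3 N m, where the washer begins to turn with it; it stays as left. The tab may point any way at the start
- tab_d (a point): tip of the white-marked tab of the brass washer under nut d, 16 mm from the stud's axis, 54.5 mm above the desk. Clockwise from above the nut runs easily (0.04 N m) for 2.3 to 3.3 rad, each differently; then it bites and the torque climbs 1.5 N m a radian, springily, to 0.3 N m, where the washer begins to turn with it; it stays as left. The tab may point any way at the start
- dish: small white mixing dish, 32 mm wide and 22 mm high, loose beside the pump; origin at the centre of its underside
- tape: roll of indicator tape lying flat, 61 mm wide and 25 mm high, loose beside the pump; origin at the centre of its underside
- burs: blue bur stand, 30 x 62 mm, 40 mm high with its burs, loose beside the pump; origin at the centre of its underside

How it is judged (in metres and radians):
On the way, in this order (a step that is already met when the one before it is completed fails the run):
1. one nut is snug (its washer's tab dragged more than 1 mm) while the other three washers have not been moved (less than 0.5 mm) (((distance of tab_a from where it was at the start of the episode above 0.001 m and distance of each of tab_b, tab_c, tab_d from where it was at the start of the episode below 0.0005 m) or (distance of tab_b from where it was at the start of the episode above 0.001 m and distance of each of tab_a, tab_c, tab_d from where it was at the start of the episode below 0.0005 m) or (distance of tab_c from where it was at the start of the episode above 0.001 m and distance of each of tab_a, tab_b, tab_d from where it was at the start of the episode below 0.0005 m) or (distance of tab_d from where it was at the start of the episode above 0.001 m and distance of each of tab_a, tab_b, tab_c from where it was at the start of the episode below 0.0005 m))), for 0.1 s.
2. the nut diagonally across is snug too, while the other two washers have not been moved (((distance of each of tab_a, tab_c from where it was at the start of the episode above 0.001 m and distance of each of tab_b, tab_d from where it was at the start of the episode below 0.0005 m) or (distance of each of tab_b, tab_d from where it was at the start of the episode above 0.001 m and distance of each of tab_a, tab_c from where it was at the start of the episode below 0.0005 m))), for 0.1 s.
At the end, for the whole second after the job is handed in: all four nuts are snug: each has dragged its washer's tab between 1 and 6.5 mm from where it was at the start (distance of tab_a from where it was at the start of the episode between 0.001 and 0.0065 m and distance of tab_b from where it was at the start of the episode between 0.001 and 0.0065 m and distance of tab_c from where it was at the start of the episode between 0.001 and 0.0065 m and distance of tab_d from where it was at the start of the episode between 0.001 and 0.0065 m); the robot touches nothing.
It fails at once if a nut is overtightened (its washer's tab dragged more than 6.5 mm) (distance of any of tab_a, tab_b, tab_c, tab_d from where it was at the start of the episode above 0.0065 m).
It fails at once if the fingers press on the cover with more than 25 N (contact force between the fingers and cover above 25 N).
It fails at once if the dish, the tape roll or the bur stand is moved more than 20 mm (distance of any of dish, tape, burs from where it was at the start of the episode above 0.02 m).
It also fails if it takes over 72 s, if anything falls off the work surface, if the arm or the gripper's body presses on something with over 40 N, if the wrist force passes 120 N, or if a joint passes its speed limit or range.

## Robot

A 6-joint arm with a two-finger parallel gripper is mounted at the origin on a cart in front of the work surface, level with it; the furniture and walls round the work are solid. World frame = base frame: x ahead of the robot, y to its left, z up, the work surface at z = 0. Lengths are in mm, angles in rad, forces in N, time in s.
With the tool pointing down it reaches from about 275 to 750 mm from the base axis. Payload 10.2 kg.
Tool frame: the origin (TCP) lies at the very end of the fingers, on their centre line; the grasp point (between the pads) lies 19 mm behind it; z points along the fingers, y is the line along which they close (so a half turn about z gives the same grasp; the last joint's range is limited). The gripper opens to 85 mm and grips with 20 to 120 N. Pads are 22 mm wide; open, the fingers measure 114 mm over their backs; the gripper's body (76 mm by 85 mm) begins 54 mm behind the grasp point. The pads swing forward as they close: fully open they stand 13 mm farther back than shut.
Start: joints at [-1.433, 0.313, 1.498, -0, 1.331, -0.223], TCP at [185.325, -491.209, 231.294] pointing down, gripper open.
Joint ranges: [-2.94, 2.94], [-0.97, 2.17], [0.19, 2.56], [-1.23, 4.37], [0.02, 3.11], [-2.88, 2.88]. Speed limits (rad/s): [2.39, 2.39, 3.01, 3.14, 3.14, 3.14].

## Interface

Orientations are given as a unit quaternion [x, y, z, w].
In Python, from bench import robot gives the robot as it stands. The module is installed in compiled form; this text tells all that it offers.
- The arm moves only by the tool move_arm, never from a script. Its argument "targets" is a list that holds one entry, the list of rows, each a list of 4 numbers: the shift along the tool's x, y, z in cm, then the turn about the tool's z in rad. In form: [[[x, y, z, spin], ...]]. A call has 1 to 8 rows; each row shifts and turns the commanded pose from where the row before left it, along the tool's axes as they then stand; what a row does not reach is not made up. A row lasts 1/10 s, in which the tool goes at most 50 mm and 8.59 degrees, less where a joint would pass 70% of its speed; a pose out of reach is approached as far as the arm can. A call is refused whole if a number of a shift passes 5 or a number of a turn 0.15, either way. A call with a gripper value outside its range is refused whole. "claw" is the finger opening in cm, from 0 to 8.54, set as the call begins (left out, the last holds). The fingers move at their own pace and stop on an object; "force" is the grip in N (left out, the last holds). Time passes only in rows, so rows that do not move let the fingers close. It gives the time, the measured TCP pose, the force, the opening and the grip force at its end, in the units of the state.
- robot.read_state(): the state, without advancing time (a new reading comes with each control period).
- robot.capture(name): name is "side" or "top"; returns a dict with "img" (420x560x3 uint8, red, green, blue), "z_map" (420x560 float32, mm along the optical axis (not along the pixel's ray), 0 where there is no reading), "camera_matrix" (3x3 intrinsics, pixels), "rvec" (rotation vector, rad) and "tvec" (3), from world to camera coordinates, as OpenCV has them. Camera axes: x right, y down, z forward; pixel columns grow to the right and rows downward; lengths in mm; the calibration is good to about 2 mm. A picture is of the moment at which its call begins.
- robot.close_job(): hands the job in; it is judged then, once.
The state is a dict: "t": time; "joint_positions": joint angles; "dq": joint speeds; "joint_torque": joint torques, N m; "tool_pos": TCP position; "orientation": TCP orientation; "ft_force": force on the tool from outside, world axes, zero at the start; "moment": the same for the moment, N m; "opening": opening from 0.0 (shut) to 1.0 (fully open); "grasp_force": force on a finger pad.
Only numpy, scipy, OpenCV 4.12 (cv2) and the standard library are available. Lean on these libraries where they do the work, as an engineer would, in place of code of your own. Each camera call takes 0.05 s, during which the arm holds its last target. There are 200 camera calls.

## Working session

There is one attempt and no reset: what is moved stays moved. The work goes in short steps, Python scripts to look and compute and a tool call to move; the robot and the scene stay as the last step left them, time stands still between calls to the robot, and variables do not carry over. Pictures are saved under pics/ and viewed, at most 10 in all, crops included, and the job is handed in when it is done.

Besides the shell and the picture viewer there is one more tool, called after "Call:" in YAML: its name, and indented under it one key for each argument. move_arm: Moves the arm, as the interface text tells. Its arguments: {"type":"object","properties":{"targets":{"type":"array","items":{"type":"array","items":{"type":"array","items":{"type":"number"}}}},"claw":{"type":"number"},"force":{"type":"number"}},"required":["targets"]}

```bash
mkdir -p pics
cat > h.py <<'E'
import numpy as np, cv2
from bench import robot
from scipy.spatial.transform import Rotation as R
def cloud(c):
    K=c["camera_matrix"];z=c["z_map"];h,w=z.shape
    u,v=np.meshgrid(np.arange(w),np.arange(h))
    P=np.stack([(u-K[0,2])/K[0,0]*z,(v-K[1,2])/K[1,1]*z,z],-1)
    M=cv2.Rodrigues(np.array(c["rvec"],float))[0]
    return (P-np.array(c["tvec"],float).reshape(3))@M
def save(img,n,s=1):
    cv2.imwrite(n,cv2.resize(img[:,:,::-1],None,fx=s,fy=s,interpolation=cv2.INTER_CUBIC))
E
python3 - <<'E'
from h import *
a=robot.capture("top");b=robot.capture("side")
save(a["img"],"pics/top.png");save(b["img"],"pics/side.png")
for c in(a,b):
    M=cv2.Rodrigues(np.array(c["rvec"],float))[0];print(-M.T@np.array(c["tvec"]).reshape(3),c["camera_matrix"][0,0])
s=robot.read_state();print(s)
E
```

```text
[ 469.26820289  198.89770877 1001.65227799] 448.6966745810407
[ 500.18892206 -565.74807136  490.55484302] 418.3837524749037
{'t': 0.1, 'joint_positions': array([-1.43341597e+00,  3.13382646e-01,  1.49834210e+00, -1.49826489e-05,
        1.33102993e+00, -2.23414752e-01]), 'dq': array([-0.00166888, -0.0011397 , -0.00104013,  0.00031514,  0.00148692,
        0.00071363]), 'joint_torque': array([ 1.93631611e-03, -4.12902403e+01, -2.60144216e+01, -1.87308483e-04,
        3.03504872e-03, -4.42889203e-06]), 'tool_pos': array([ 185.27991597, -490.97210028,  230.80530338]), 'orientation': array([ 9.83771955e-01,  1.79422412e-01,  1.77165280e-05, -5.80787036e-04]), 'ft_force': array([-0.56731743, -0.211567  ,  0.84902159]), 'moment': array([ 0.01056354, -0.01071358,  0.03005459]), 'grasp_force': 0.0, 'opening': 0.9976478003205205}
```

View pics/top.png

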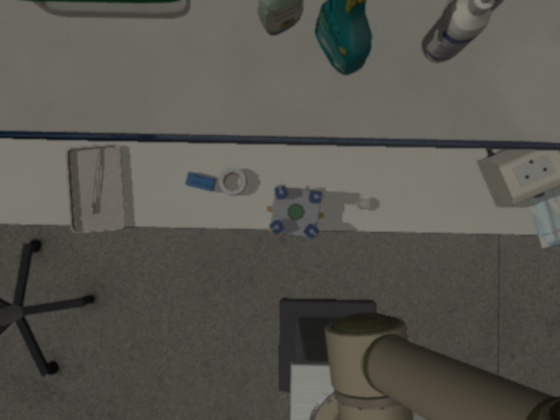

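View pics/side.png

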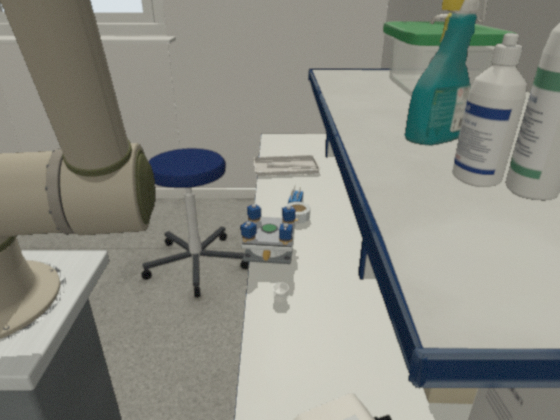

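The top view shows the pump at about (296,212) with the nuts at (281,191), (315,196), (312,231) and (277,227). The dish is at (368,203), and the tape and burs are to the left. A raised shelf lies beyond row 140.

Run:
```python
from h import *
a=robot.capture("top");b=robot.capture("side")
for n,c,(r0,r1,c0,c1) in(("top",a,(165,255,180,390)),("side",b,(185,310,230,320))):
    P=cloud(c)
    hsv=cv2.cvtColor(c["img"],cv2.COLOR_RGB2HSV)
    m=(hsv[...,0]>105)&(hsv[...,0]<130)&(hsv[...,1]>100)
    roi=np.zeros(m.shape,bool);roi[r0:r1,c0:c1]=1
    k,l,st,ce=cv2.connectedComponentsWithStats((m&roi).astype(np.uint8))
    print(n)
    for i in range(1,k):
        if st[i,4]<15: continue
        q=P[l==i];top=q[q[:,2]>77-3] 
        print(st[i],ce[i].round(1),q[:,2].max().round(1),np.median(q,0).round(1), len(top), top.mean(0).round(1) if len(top) else '')
    g=(hsv[...,0]>45)&(hsv[...,0]<90)&(hsv[...,1]>70)&roi
    print("green",np.median(P[g],0),g.sum())
    z=P[...,2];s=roi&(abs(z-52)<3)
    pts=P[s][:,:2].astype(np.float32);print("cover",cv2.minAreaRect(pts),len(pts))
    for (u,v) in ([(232,181),(200,181),(368,203),(40,133),(296,137),(300,60),(300,150)] if n=="top" else []): print(u,v,P[v,u].round(0))
save(a["img"][170:260,180:390],"pics/t2.png",3.8);save(b["img"][195:275,230:310],"pics/s2.png",7)
```

```text
top
[276 187  11  11  50] [280.9 192.9] 84.2 [519.7 189.2  80.7] 50 [521.8 189.5  80.9]
[310 191  11  11  59] [314.3 196.6] 85.4 [512.8 121.6  81.6] 59 [515.6 120.8  81.5]
[271 221  12  12  57] [276.9 226.1] 85.1 [453.9 196.4  81.4] 57 [453.5 196.4  81.2]
[305 225  13  13  71] [310.3 230.5] 84.6 [446.8 128.6  80.8] 71 [446.  127.7  80.6]
green [485.48291381 158.56666541  54.70453443] 119
cover ((484.57684326171875, 155.1745147705078), (103.65437316894531, 103.41942596435547), 81.47710418701172) 1404
232 181 [551. 299.   1.]
200 181 [548. 366.  22.]
368 203 [507.  -2.  20.]
40 133 [602. 590. 266.]
296 137 [604. 168. 267.]
300 60 [733. 164. 262.]
300 150 [623. 148.   2.]
side
[248 206  12  13 101] [253.3 211.7] 83.5 [455.3 189.9  74.7] 56 [454.8 190.4  79.6]
[283 208  12  13  92] [288.4 213.9] 490.6 [527.1 180.3  74.2] 47 [526.5 166.4  88.5]
[241 223  15  15 126] [248.1 229.9] 84.2 [449.1 118.6  74.1] 64 [449.8 119.7  79.5]
[280 225  12  14 104] [285.5 231.9] 490.6 [521.2 109.   75.7] 58 [520.9 100.1  87. ]
green [488.35736901 156.97240273  55.80715942] 65
cover ((491.2303466796875, 156.5841827392578), (104.8665771484375, 102.40120697021484), 83.72854614257812) 635
```

View pics/t2.png

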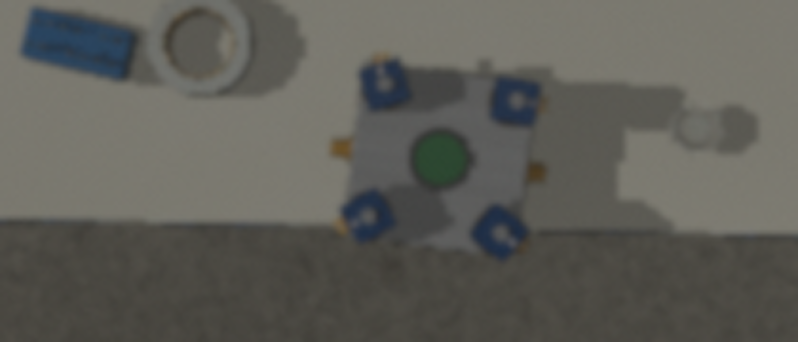

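Run:
```python
from h import *
from scipy.optimize import least_squares
S=np.array([[-36,36],[-36,-36],[36,-36],[36,36]],float)
def hullc(p):
    m=cv2.moments(cv2.convexHull(np.float32(p)));return np.array([m['m10'],m['m01']])/m['m00']
th=np.linspace(0,6.28,24);ring=np.concatenate([np.c_[14*np.cos(th),14*np.sin(th),np.full(24,z)] for z in(59,80.5)])
obs=[]
for n,(r0,r1,c0,c1) in(("top",(165,255,255,330)),("side",(200,245,235,320))):
    c=robot.capture(n);hsv=cv2.cvtColor(c["img"],cv2.COLOR_RGB2HSV)
    m=((hsv[...,0]>105)&(hsv[...,0]<130)&(hsv[...,1]>100)).astype(np.uint8)
    roi=np.zeros_like(m);roi[r0:r1,c0:c1]=1
    k,l,st,ce=cv2.connectedComponentsWithStats(m&roi)
    hs=[]
    for i in range(1,k):
        if st[i,4]<40: continue
        p=np.argwhere(l==i)[:,::-1].astype(np.float32)
        p=np.concatenate([p+d for d in([.5,.5],[-.5,.5],[.5,-.5],[-.5,-.5])]).astype(np.float32)
        hs.append(hullc(p))
        if n=="top": print(hs[-1].round(1),"rect",cv2.minAreaRect(p))
    obs.append((c,np.array(hs)))
def pred(x,c):
    Rz=np.array([[np.cos(x[2]),-np.sin(x[2])],[np.sin(x[2]),np.cos(x[2])]])
    o=[]
    for s in S:
        q=ring.copy();q[:,:2]+=x[:2]+Rz@s
        o.append(hullc(cv2.projectPoints(q,np.array(c["rvec"],float),np.array(c["tvec"],float),c["camera_matrix"],None)[0][:,0]))
    return np.array(o)
def res(x,O):
    r=[]
    for c,h in O:
        for p in pred(x,c):
            d=h-p;r.append(d[np.argmin((d**2).sum(1))])
    return np.ravel(r)
for O in(obs[:1],obs[1:],obs):
    f=least_squares(res,[486,157.5,-.09],args=(O,));print(f.x,abs(f.fun).max())
x=f.x;Rz=np.array([[np.cos(x[2]),-np.sin(x[2])],[np.sin(x[2]),np.cos(x[2])]]);print((x[:2]+S@Rz.T).round(1))
# nut yaw: top-face pixels in world
s=robot.read_state();print(R.from_quat(s["orientation"]).as_matrix().round(3),s["t"])
```

```text
[280.8 192.1] rect ((280.70001220703125, 192.09999084472656), (10.11928653717041, 10.75174331665039), 71.56504821777344)
[314.9 196.2] rect ((314.9700012207031, 196.20999145507812), (10.465181350708008, 10.889445304870605), 8.130102157592773)
[276.5 226.4] rect ((276.6000061035156, 226.20001220703125), (11.180338859558105, 11.180339813232422), 63.43495178222656)
[310.8 230.6] rect ((310.743896484375, 230.69512939453125), (11.556859970092773, 11.55685806274414), 38.65980911254883)
[ 4.84818802e+02  1.57863908e+02 -1.02579264e-01] 0.18602742112932447
[ 4.88012056e+02  1.57945361e+02 -9.62279416e-02] 0.4578678941876717
[ 4.86589091e+02  1.57261983e+02 -9.46501298e-02] 1.0604471951234018
[[454.2 196.5]
 [447.3 124.8]
 [519.  118. ]
 [525.8 189.7]]
[[ 0.936  0.353 -0.   ]
 [ 0.353 -0.936  0.   ]
 [ 0.    -0.    -1.   ]] 0.3
```

View pics/s2.png

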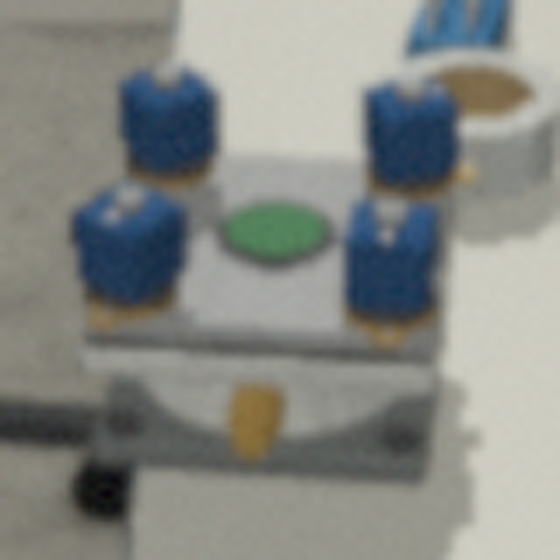

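The zoomed side view shows four upright nuts with clear space around them; the tab of the near-right washer faces the camera. Nut centres are good to about 2 mm. I'll start with nut a, which is at about (454,197).

Call:
move_arm:
  targets:
    - [[3.09,-3.43,0,0],[3.09,-3.43,0,0],[3.09,-3.43,0,0],[3.09,-3.43,0,0],[3.09,-3.43,0,0],[3.09,-3.43,0,0],[3.09,-3.43,0,0],[3.09,-3.43,0,0]]
  claw: 4.4
  force: 60

```text
t: 1.1
tool_pos: [319.9, -145.5, 231.5]
orientation: [0.984, 0.179, 0.0, 0.0]
ft_force: [1.3, -0.3, 0.4]
opening: 0.515
grasp_force: 0.0
```

Call:
move_arm:
  targets:
    - [[3.09,-3.43,0,0],[3.09,-3.43,0,0],[3.09,-3.43,0,0],[3.09,-3.43,0,0],[3.09,-3.43,0,0],[3.09,-3.43,0,0],[3.09,-3.43,0,0],[3.09,-3.43,0,0]]

```text
t: 1.9
tool_pos: [454.4, 198.9, 231.3]
orientation: [0.984, 0.18, 0.0, 0.0]
ft_force: [1.2, -1.6, 0.6]
opening: 0.517
grasp_force: 0.0
```

Call:
move_arm:
  targets:
    - [[0,0,0,-0.147],[0,0,0,-0.147],[0,0,0,-0.147],[0,0,0,-0.147],[0,0,0,-0.147],[0,0,0,-0.147],[0,0,0,-0.147],[0,0,0,-0.147]]

```text
t: 2.7
tool_pos: [454.1, 196.8, 231.2]
orientation: [0.717, 0.697, -0.0, -0.0]
ft_force: [0.2, 0.5, -0.0]
opening: 0.516
grasp_force: 0.0
```

Call:
move_arm:
  targets:
    - [[0,0,0,-0.147],[0,0,0,-0.147],[0,0,0,-0.147],[0,0,0,-0.147],[0,0,0,-0.147],[0,0,0,-0.147],[0,0,0,-0.147],[0,0,0,-0.147]]

```text
t: 3.5
tool_pos: [454.1, 196.8, 231.3]
orientation: [0.21, 0.978, -0.0, -0.0]
ft_force: [-0.2, 0.6, -0.2]
opening: 0.518
grasp_force: 0.0
```

Call:
move_arm:
  targets:
    - [[0,0,0,-0.147],[0,0,0,-0.147],[0,0,0,-0.147],[0,0,0,-0.147],[0,0,0,-0.147],[0,0,0,-0.147],[0,0,0,0],[0,0,0,0]]

```text
t: 4.3
tool_pos: [454.1, 196.8, 231.3]
orientation: [-0.223, 0.975, 0.0, -0.0]
ft_force: [-0.2, -0.4, -0.1]
opening: 0.514
grasp_force: 0.0
```

Call:
move_arm:
  targets:
    - [[0,0,4.5,0],[0,0,4.5,0],[0,0,4.0,0],[0,0,1.0,0],[0,0,1.0,0],[0,0,1.0,0],[0,0,1.1,0],[0,0,0,0]]

```text
t: 5.1
tool_pos: [453.9, 196.7, 59.7]
orientation: [-0.225, 0.974, 0.0, -0.0]
ft_force: [0.5, 0.2, -0.4]
opening: 0.518
grasp_force: 0.0
```

Call:
move_arm:
  targets:
    - [[0,0,0,0],[0,0,0,0],[0,0,0,0],[0,0,0,0],[0,0,0,0]]
  claw: 1.5
  force: 40

```text
t: 5.6
tool_pos: [454.6, 197.7, 61.3]
orientation: [-0.225, 0.974, 0.001, 0.001]
ft_force: [-0.8, 6.5, 1.3]
opening: 0.274
grasp_force: 40.6
```

```bash
cat > st.py <<'E'
from h import *
s=robot.read_state();q=s["orientation"];M=R.from_quat(q).as_matrix()
print("t",s["t"],"pos",s["tool_pos"].round(1),"psi",round(np.arctan2(M[1,0],M[0,0])%6.2832,4),"q",s["joint_positions"].round(3))
print("F",s["ft_force"].round(1),"Ftool",(M.T@s["ft_force"]).round(1),"M",s["moment"].round(3),"tq6",s["joint_torque"][5].round(3),"open mm",round(s["opening"]*85.4,1),"g",s["grasp_force"])
E
python3 st.py
```

```text
t 5.6 pos [454.6 197.7  61.3] psi 3.5946 q [ 0.173  0.459  1.784  0.002  0.896 -1.852]
F [-0.8  6.5  1.3] Ftool [-2.1  6.3 -1.3] M [1.023 0.086 0.045] tq6 0.04 open mm 23.4 g 40.6322979927063
```

Call:
move_arm:
  targets:
    - [[0,0,0,0.07],[0,0,0,0.14],[0,0,0,0.14],[0,0,0,0.14],[0,0,0,0.14],[0,0,0,0.14],[0,0,0,0.14],[0,0,0,0.14]]
  force: 60

```text
t: 6.4
tool_pos: [454.6, 197.9, 61.4]
orientation: [0.297, 0.955, 0.001, 0.001]
ft_force: [-0.3, 8.0, 3.2]
opening: 0.264
grasp_force: 63.1
```

```bash
python3 st.py
```

```text
t 6.4 pos [454.6 197.9  61.4] psi 2.5387 q [ 0.173  0.459  1.784  0.002  0.896 -0.796]
F [-0.3  8.   3.2] Ftool [ 4.8  6.4 -3.2] M [1.254 0.281 0.057] tq6 -1.81 open mm 22.6 g 63.07244539260864
```

Call:
move_arm:
  targets:
    - [[0,0,0,0.14],[0,0,0,0.14],[0,0,0,0.14],[0,0,0,0.14],[0,0,0,0.14],[0,0,0,0.14],[0,0,0,0.14],[0,0,0,0.14]]

```text
t: 7.2
tool_pos: [454.6, 198.0, 61.4]
orientation: [0.759, 0.651, 0.002, -0.0]
ft_force: [-0.4, 8.7, 2.0]
opening: 0.266
grasp_force: 63.0
```

```bash
python3 st.py
```

```text
t 7.2 pos [454.6 198.   61.4] psi 1.4186 q [0.173 0.459 1.784 0.003 0.896 0.324]
F [-0.4  8.7  2. ] Ftool [ 8.6 -1.7 -2. ] M [1.412 0.248 0.069] tq6 -1.81 open mm 22.7 g 63.00010085105896
```

Call:
move_arm:
  targets:
    - [[0,0,0,0.12],[0,0,0,0.12],[0,0,0,0]]

```text
t: 7.5
tool_pos: [454.7, 198.1, 61.4]
orientation: [0.831, 0.557, 0.002, -0.0]
ft_force: [-0.1, 8.9, 2.1]
opening: 0.264
grasp_force: 62.9
```

```bash
python3 st.py
```

```text
t 7.5 pos [454.7 198.1  61.4] psi 1.181 q [0.173 0.459 1.784 0.003 0.896 0.561]
F [-0.1  8.9  2.1] Ftool [ 8.2 -3.4 -2.1] M [ 1.514  0.157 -0.022] tq6 1.102 open mm 22.5 g 62.91891574859619
```

Call:
move_arm:
  targets:
    - [[0,0,0,0.1],[0,0,0,0.1]]

```text
t: 7.7
tool_pos: [454.7, 198.1, 61.4]
orientation: [0.882, 0.471, 0.002, -0.001]
ft_force: [0.3, 9.4, 2.0]
opening: 0.263
grasp_force: 63.0
```

```bash
python3 st.py
```

```text
t 7.7 pos [454.7 198.1  61.4] psi 0.9804 q [0.173 0.459 1.784 0.003 0.896 0.762]
F [0.3 9.4 2. ] Ftool [ 8.  -5.  -1.9] M [ 1.495  0.192 -0.004] tq6 -1.345 open mm 22.5 g 62.9610550403595
```

Call:
move_arm:
  targets:
    - [[0,0,0,0.1],[0,0,0,0.1]]

```text
t: 7.9
tool_pos: [454.8, 198.1, 61.4]
orientation: [0.925, 0.38, 0.002, -0.001]
ft_force: [-0.6, 8.6, 2.1]
opening: 0.266
grasp_force: 62.9
```

```bash
python3 st.py
```

```text
t 7.9 pos [454.8 198.1  61.4] psi 0.7802 q [0.173 0.459 1.784 0.003 0.896 0.962]
F [-0.6  8.6  2.1] Ftool [ 5.6 -6.6 -2.1] M [1.506 0.15  0.063] tq6 -1.282 open mm 22.7 g 62.946383357048035
```

Call:
move_arm:
  targets:
    - [[0,0,0,0.1],[0,0,0,0.1]]

```text
t: 8.1
tool_pos: [454.8, 198.1, 61.4]
orientation: [0.958, 0.286, 0.002, -0.001]
ft_force: [0.6, 7.3, 1.6]
opening: 0.268
grasp_force: 63.4
```

```bash
python3 st.py
```

```text
t 8.1 pos [454.8 198.1  61.4] psi 0.5804 q [0.173 0.459 1.784 0.003 0.896 1.162]
F [0.6 7.3 1.6] Ftool [ 4.5 -5.8 -1.5] M [1.493 0.046 0.19 ] tq6 -1.122 open mm 22.9 g 63.43754231929779
```

Call:
move_arm:
  targets:
    - [[0,0,0,0.08]]

```text
t: 8.2
tool_pos: [454.8, 198.1, 61.4]
orientation: [0.969, 0.248, 0.002, -0.001]
ft_force: [-0.2, 8.3, 1.8]
opening: 0.262
grasp_force: 63.8
```

```bash
python3 st.py
```

```text
t 8.2 pos [454.8 198.1  61.4] psi 0.501 q [0.173 0.459 1.784 0.003 0.896 1.241]
F [-0.2  8.3  1.8] Ftool [ 3.8 -7.4 -1.8] M [1.524 0.107 0.351] tq6 -0.566 open mm 22.4 g 63.84020447731018
```

Call:
move_arm:
  targets:
    - [[0,0,0,0.1],[0,0,0,0.1],[0,0,0,0]]

```text
t: 8.5
tool_pos: [454.8, 198.1, 61.4]
orientation: [0.989, 0.151, 0.002, -0.001]
ft_force: [-0.1, 8.6, 1.5]
opening: 0.264
grasp_force: 63.8
```

```bash
python3 st.py
```

```text
t 8.5 pos [454.8 198.1  61.4] psi 0.3022 q [0.173 0.459 1.784 0.002 0.896 1.44 ]
F [-0.1  8.6  1.5] Ftool [ 2.4 -8.2 -1.4] M [1.436 0.02  0.35 ] tq6 1.184 open mm 22.6 g 63.82070481777191
```

Call:
move_arm:
  targets:
    - [[0,0,0,0],[0,0,0,0],[0,0,0,0],[0,0,-2,0],[0,0,-4,0],[1.31,3.11,0,0],[1.31,3.11,0,0],[1.31,3.11,0,0]]
  claw: 4.4

```text
t: 9.3
tool_pos: [520.5, 118.5, 120.8]
orientation: [0.988, 0.152, 0.0, 0.0]
ft_force: [0.3, 0.9, 0.7]
opening: 0.512
grasp_force: 0.0
```

Call:
move_arm:
  targets:
    - [[0,0,0,-0.142],[0,0,0,-0.142],[0,0,0,-0.142],[0,0,0,-0.142],[0,0,0,-0.142],[0,0,0,-0.142],[0,0,0,-0.142],[0,0,0,-0.142]]

```text
t: 10.1
tool_pos: [519.7, 119.4, 120.4]
orientation: [0.75, 0.662, -0.0, 0.0]
ft_force: [0.4, -0.2, -0.7]
opening: 0.515
grasp_force: 0.0
```

Call:
move_arm:
  targets:
    - [[0,0,0,-0.142],[0,0,0,-0.142],[0,0,0,-0.142],[0,0,0,-0.142],[0,0,0,-0.142],[0,0,0,-0.142],[0,0,0,-0.142],[0,0,0,-0.142]]

```text
t: 10.9
tool_pos: [519.7, 119.4, 120.4]
orientation: [0.276, 0.961, -0.0, 0.0]
ft_force: [-0.6, -0.4, -0.1]
opening: 0.516
grasp_force: 0.0
```

Call:
move_arm:
  targets:
    - [[0,0,0,-0.142],[0,0,0,-0.142],[0,0,0,-0.142],[0,0,0,0]]

```text
t: 11.3
tool_pos: [519.7, 119.4, 120.4]
orientation: [0.069, 0.998, -0.0, 0.0]
ft_force: [-0.1, 0.1, 0.2]
opening: 0.52
grasp_force: 0.0
```

```bash
python3 st.py
python3 - <<'E'
from h import *
t=robot.capture("top")["img"];s=robot.capture("side")["img"]
a=cv2.resize(t[175:255,250:345],None,fx=4,fy=4,interpolation=2);b=cv2.resize(s[190:270,225:320],None,fx=4,fy=4,interpolation=2)
save(np.hstack([a,b]),"pics/c1.png")
E
```

```text
t 11.3 pos [519.7 119.4 120.4] psi 3.0038 q [ 0.006  0.444  1.619 -0.     1.079 -1.427]
F [-0.1  0.1  0.2] Ftool [ 0.1  0.  -0.2] M [0.003 0.015 0.067] tq6 -1.501 open mm 44.4 g 0.0
```

View pics/c1.png

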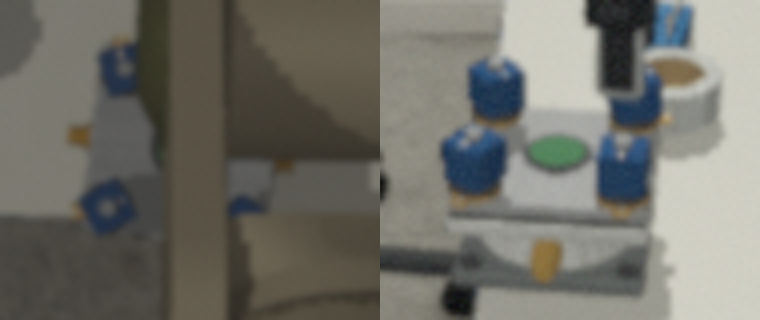

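The top view shows tab a, at crop position (80,212), shifted about 1 px from before, which fits roughly 3 mm of drag. In the side view the gripper hovers over nut c.

Call:
move_arm:
  targets:
    - [[0,0,2,0],[0,0,2,0],[0,0,1,0],[0,0,1,0],[0,0,0,0]]

```text
t: 11.9
tool_pos: [519.2, 119.5, 59.5]
orientation: [0.07, 0.998, -0.0, -0.001]
ft_force: [0.9, 0.8, 0.5]
opening: 0.512
grasp_force: 0.0
```

Call:
move_arm:
  targets:
    - [[0,0,0,0],[0,0,0,0],[0,0,0,0],[0,0,0,0],[0,0,0,0]]
  claw: 1.5
  force: 60

```text
t: 12.4
tool_pos: [520.1, 119.0, 61.3]
orientation: [0.069, 0.998, -0.0, 0.001]
ft_force: [-1.8, -5.1, 4.0]
opening: 0.263
grasp_force: 59.6
```

```bash
python3 st.py
```

```text
t 12.4 pos [520.1 119.   61.3] psi 3.0027 q [ 6.000e-03  5.270e-01  1.668e+00 -1.000e-03  9.450e-01 -1.425e+00]
F [-1.8 -5.1  4. ] Ftool [ 1.1 -5.3 -4. ] M [-0.785  0.368 -0.02 ] tq6 -0.005 open mm 22.5 g 59.6014666557312
```

Call:
move_arm:
  targets:
    - [[0,0,0,0.07],[0,0,0,0.14],[0,0,0,0.14],[0,0,0,0.14],[0,0,0,0.14],[0,0,0,0.14],[0,0,0,0.14],[0,0,0,0.14]]

```text
t: 13.2
tool_pos: [519.5, 118.0, 61.3]
orientation: [0.562, 0.827, -0.001, 0.001]
ft_force: [-6.6, -10.9, 7.6]
opening: 0.267
grasp_force: 60.1
```

Call:
move_arm:
  targets:
    - [[0,0,0,0.14],[0,0,0,0.14],[0,0,0,0.14],[0,0,0,0.14],[0,0,0,0.14],[0,0,0,0.14],[0,0,0,0.14],[0,0,0,0.14]]

```text
t: 14.0
tool_pos: [518.3, 118.1, 61.2]
orientation: [0.916, 0.402, -0.002, 0.001]
ft_force: [-12.5, -11.7, 12.7]
opening: 0.259
grasp_force: 60.7
```

```bash
python3 st.py
```

```text
t 14.0 pos [518.3 118.1  61.2] psi 0.8276 q [ 0.005  0.526  1.67  -0.004  0.949  0.75 ]
F [-12.5 -11.7  12.7] Ftool [-17.1  -1.2 -12.6] M [-1.983  2.119  0.094] tq6 -1.807 open mm 22.1 g 60.71493744850159
```

Call:
move_arm:
  targets:
    - [[-0.25,0,-0.1,0.1],[0,0,0,0.1]]

```text
t: 14.2
tool_pos: [517.8, 118.0, 61.5]
orientation: [0.951, 0.309, 0.0, -0.0]
ft_force: [-1.0, 1.3, -2.8]
opening: 0.261
grasp_force: 60.4
```

```bash
python3 st.py
```

```text
t 14.2 pos [517.8 118.   61.5] psi 0.6282 q [3.000e-03 5.230e-01 1.675e+00 1.000e-03 9.440e-01 9.450e-01]
F [-1.   1.3 -2.8] Ftool [-0.1 -1.7  2.8] M [ 0.256  0.121 -0.001] tq6 -1.282 open mm 22.3 g 60.40499567985535
```

Call:
move_arm:
  targets:
    - [[0,0,0,0.1],[0,0,0,0.1]]

```text
t: 14.4
tool_pos: [517.6, 118.2, 61.5]
orientation: [0.977, 0.213, -0.0, -0.0]
ft_force: [-1.5, 3.1, -2.1]
opening: 0.262
grasp_force: 60.6
```

```bash
python3 st.py
```

```text
t 14.4 pos [517.6 118.2  61.5] psi 0.4285 q [3.000e-03 5.230e-01 1.675e+00 1.000e-03 9.440e-01 1.145e+00]
F [-1.5  3.1 -2.1] Ftool [-0.1 -3.4  2.1] M [ 0.304  0.209 -0.019] tq6 -1.278 open mm 22.4 g 60.58089315891266
```

Call:
move_arm:
  targets:
    - [[0,0,0,0.1],[0,0,0,0.1]]

```text
t: 14.6
tool_pos: [517.5, 118.4, 61.4]
orientation: [0.993, 0.114, -0.0, -0.001]
ft_force: [-1.5, 3.7, -1.2]
opening: 0.263
grasp_force: 60.7
```

```bash
python3 st.py
```

```text
t 14.6 pos [517.5 118.4  61.4] psi 0.2285 q [4.000e-03 5.230e-01 1.675e+00 1.000e-03 9.450e-01 1.345e+00]
F [-1.5  3.7 -1.2] Ftool [-0.6 -3.9  1.2] M [0.543 0.285 0.094] tq6 -1.242 open mm 22.5 g 60.65846800804138
```

Call:
move_arm:
  targets:
    - [[0,0,0,0.075],[0,0,0,0.075]]

```text
t: 14.8
tool_pos: [517.5, 118.5, 61.4]
orientation: [0.999, 0.04, -0.0, -0.001]
ft_force: [-2.2, 4.1, -1.7]
opening: 0.265
grasp_force: 60.7
```

```bash
python3 st.py
```

```text
t 14.8 pos [517.5 118.5  61.4] psi 0.08 q [4.000e-03 5.230e-01 1.675e+00 1.000e-03 9.450e-01 1.494e+00]
F [-2.2  4.1 -1.7] Ftool [-1.8 -4.3  1.7] M [0.717 0.339 0.294] tq6 -0.668 open mm 22.6 g 60.6820946931839
```

Call:
move_arm:
  targets:
    - [[0,0,0,0.11],[0,0,0,0.11],[0,0,0,0]]

```text
t: 15.1
tool_pos: [517.4, 118.8, 61.5]
orientation: [0.998, -0.07, -0.0, -0.001]
ft_force: [-2.0, 6.1, -1.5]
opening: 0.265
grasp_force: 60.6
```

```bash
python3 st.py
```

```text
t 15.1 pos [517.4 118.8  61.5] psi 6.1433 q [0.004 0.523 1.675 0.002 0.945 1.714]
F [-2.   6.1 -1.5] Ftool [-2.8 -5.7  1.5] M [0.841 0.371 0.3  ] tq6 1.281 open mm 22.7 g 60.63294589519501
```

Call:
move_arm:
  targets:
    - [[0,0,0,0],[0,0,0,0],[0,0,0,0],[0,0,-2,0],[0,0,-4,0],[-0.1,-3.65,0,0],[-0.1,-3.65,0,0]]
  claw: 4.4

```text
t: 15.8
tool_pos: [526.9, 190.7, 122.9]
orientation: [0.998, -0.07, 0.002, -0.0]
ft_force: [-0.6, 0.6, -0.7]
opening: 0.521
grasp_force: 0.0
```

Call:
move_arm:
  targets:
    - [[0,0,0,-0.149],[0,0,0,-0.149],[0,0,0,-0.149],[0,0,0,-0.149],[0,0,0,-0.149],[0,0,0,-0.149],[0,0,0,-0.149],[0,0,0,-0.149]]

```text
t: 16.6
tool_pos: [526.2, 190.2, 121.5]
orientation: [0.863, 0.506, 0.0, 0.0]
ft_force: [-0.9, 0.4, -0.6]
opening: 0.524
grasp_force: 0.0
```

Call:
move_arm:
  targets:
    - [[0,0,0,-0.149],[0,0,0,-0.149],[0,0,0,-0.149],[0,0,0,-0.149],[0,0,0,-0.149],[0,0,0,-0.149],[0,0,0,-0.149],[0,0,0,-0.149]]

```text
t: 17.4
tool_pos: [526.2, 190.2, 121.5]
orientation: [0.43, 0.903, 0.0, 0.0]
ft_force: [-0.0, -0.3, -0.0]
opening: 0.512
grasp_force: 0.0
```

Call:
move_arm:
  targets:
    - [[0,0,0,-0.149],[0,0,0,-0.149],[0,0,0,-0.149],[0,0,0,-0.149],[0,0,0,-0.149],[0,0,0,-0.149],[0,0,0,-0.149],[0,0,0,-0.149]]

```text
t: 18.2
tool_pos: [526.2, 190.2, 121.5]
orientation: [-0.151, 0.989, -0.0, 0.0]
ft_force: [0.3, -0.7, 0.1]
opening: 0.512
grasp_force: 0.0
```

```bash
python3 st.py
python3 - <<'E'
from h import *
t=robot.capture("top")["img"];s=robot.capture("side")["img"]
a=cv2.resize(t[175:255,250:345],None,fx=4,fy=4,interpolation=2);b=cv2.resize(s[190:270,225:320],None,fx=4,fy=4,interpolation=2)
save(np.hstack([a,b]),"pics/d1.png")
E
```

```text
t 18.2 pos [526.2 190.2 121.5] psi 3.4447 q [ 0.137  0.494  1.536 -0.     1.112 -1.736]
F [ 0.3 -0.7  0.1] Ftool [-0.1 -0.8 -0.1] M [-0.003 -0.023 -0.029] tq6 1.977 open mm 43.8 g 0.0
```

View pics/d1.png

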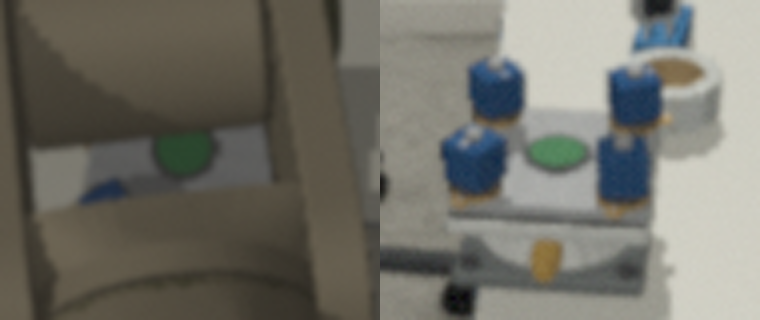

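In the side view, tab c moved from about (621,209) to (614,210), which is about 3 mm, as intended. On to nut d.

Call:
move_arm:
  targets:
    - [[0,0,2,0],[0,0,2,0],[0,0,1,0],[0,0,1,0],[0,0,0,0]]

```text
t: 18.8
tool_pos: [525.6, 190.2, 60.5]
orientation: [-0.147, 0.989, 0.0, -0.001]
ft_force: [0.0, -0.7, 0.1]
opening: 0.512
grasp_force: 0.0
```

Call:
move_arm:
  targets:
    - [[0,0,0,0],[0,0,0,0],[0,0,0,0],[0,0,0,0],[0,0,0,0]]
  claw: 1.5
  force: 60

```text
t: 19.3
tool_pos: [526.5, 190.5, 62.2]
orientation: [-0.148, 0.989, 0.0, 0.001]
ft_force: [-1.7, 1.7, 6.6]
opening: 0.26
grasp_force: 59.6
```

```bash
python3 st.py
```

```text
t 19.3 pos [526.5 190.5  62.2] psi 3.4387 q [ 0.138  0.573  1.585  0.     0.982 -1.73 ]
F [-1.7  1.7  6.6] Ftool [ 1.1  2.1 -6.6] M [0.064 0.194 0.005] tq6 0.025 open mm 22.2 g 59.552491307258606
```

Call:
move_arm:
  targets:
    - [[0,0,0,0.07],[0,0,0,0.14],[0,0,0,0.14],[0,0,0,0.14],[0,0,0,0.14],[0,0,0,0.14],[0,0,0,0.14],[0,0,0,0.14]]

```text
t: 20.1
tool_pos: [526.4, 190.4, 62.2]
orientation: [0.37, 0.929, 0.0, 0.001]
ft_force: [-1.0, -0.4, 5.7]
opening: 0.265
grasp_force: 59.8
```

Call:
move_arm:
  targets:
    - [[0,0,0,0.14],[0,0,0,0.14],[0,0,0,0.14],[0,0,0,0.14],[0,0,0,0.14],[0,0,0,0.14],[0,0,0,0.14],[0,0,0,0.14]]

```text
t: 20.9
tool_pos: [526.3, 190.4, 62.2]
orientation: [0.807, 0.59, 0.001, 0.0]
ft_force: [-2.5, 0.4, 7.0]
opening: 0.265
grasp_force: 59.9
```

```bash
python3 st.py
```

```text
t 20.9 pos [526.3 190.4  62.2] psi 1.263 q [0.138 0.573 1.585 0.    0.982 0.446]
F [-2.5  0.4  7. ] Ftool [-0.4 -2.5 -7. ] M [0.055 0.351 0.019] tq6 -1.81 open mm 22.7 g 59.90067422389984
```

Call:
move_arm:
  targets:
    - [[0,0,0,0.1],[0,0,0,0.1]]

```text
t: 21.1
tool_pos: [526.3, 190.4, 62.2]
orientation: [0.862, 0.508, 0.001, 0.0]
ft_force: [-2.2, -0.3, 6.5]
opening: 0.263
grasp_force: 59.9
```

```bash
python3 st.py
```

```text
t 21.1 pos [526.3 190.4  62.2] psi 1.0646 q [0.138 0.573 1.585 0.    0.982 0.644]
F [-2.2 -0.3  6.5] Ftool [-1.3 -1.8 -6.5] M [0.086 0.37  0.072] tq6 -1.255 open mm 22.5 g 59.89750027656555
```

Call:
move_arm:
  targets:
    - [[0,0,0,0.1],[0,0,0,0.1]]

```text
t: 21.3
tool_pos: [526.3, 190.4, 62.2]
orientation: [0.908, 0.419, 0.001, 0.0]
ft_force: [-1.2, 0.3, 6.4]
opening: 0.267
grasp_force: 59.9
```

```bash
python3 st.py
```

```text
t 21.3 pos [526.3 190.4  62.2] psi 0.8646 q [0.138 0.573 1.585 0.    0.982 0.844]
F [-1.2  0.3  6.4] Ftool [-0.6 -1.1 -6.4] M [0.05  0.345 0.047] tq6 -1.281 open mm 22.8 g 59.89997684955597
```

Call:
move_arm:
  targets:
    - [[0,0,0,0.1],[0,0,0,0.1]]

```text
t: 21.5
tool_pos: [526.3, 190.5, 62.2]
orientation: [0.945, 0.326, 0.001, 0.0]
ft_force: [-1.9, 0.6, 6.1]
opening: 0.269
grasp_force: 59.9
```

```bash
python3 st.py
```

```text
t 21.5 pos [526.3 190.5  62.2] psi 0.6647 q [0.138 0.573 1.585 0.    0.982 1.044]
F [-1.9  0.6  6.1] Ftool [-1.2 -1.7 -6.1] M [0.076 0.358 0.037] tq6 -1.282 open mm 23.0 g 59.90090847015381
```

Call:
move_arm:
  targets:
    - [[0,0,0,0.1],[0,0,0,0.1]]

```text
t: 21.7
tool_pos: [526.3, 190.4, 62.2]
orientation: [0.973, 0.23, 0.001, 0.0]
ft_force: [-2.1, 0.6, 6.4]
opening: 0.265
grasp_force: 59.9
```

```bash
python3 st.py
```

```text
t 21.7 pos [526.3 190.4  62.2] psi 0.4646 q [0.138 0.573 1.585 0.    0.982 1.244]
F [-2.1  0.6  6.4] Ftool [-1.6 -1.5 -6.4] M [0.136 0.364 0.045] tq6 -1.282 open mm 22.6 g 59.89999294281006
```

Call:
move_arm:
  targets:
    - [[0,0,0,0.1],[0,0,0,0.1]]

```text
t: 21.9
tool_pos: [526.3, 190.5, 62.2]
orientation: [0.991, 0.132, 0.001, -0.0]
ft_force: [-0.9, -0.0, 7.0]
opening: 0.265
grasp_force: 60.6
```

```bash
python3 st.py
```

```text
t 21.9 pos [526.3 190.5  62.2] psi 0.265 q [0.138 0.573 1.585 0.    0.982 1.444]
F [-0.9 -0.   7. ] Ftool [-0.9 -0.2 -7. ] M [0.152 0.35  0.283] tq6 -1.068 open mm 22.7 g 60.584115386009216
```

Call:
move_arm:
  targets:
    - [[0,0,0,0.12],[0,0,0,0.12],[0,0,0,0]]

```text
t: 22.2
tool_pos: [526.3, 190.5, 62.2]
orientation: [1.0, 0.013, 0.001, -0.0]
ft_force: [-1.6, -0.2, 7.5]
opening: 0.265
grasp_force: 60.8
```

```bash
python3 st.py
```

```text
t 22.2 pos [526.3 190.5  62.2] psi 0.0261 q [ 0.138  0.573  1.585 -0.     0.982  1.683]
F [-1.6 -0.2  7.5] Ftool [-1.6  0.1 -7.5] M [0.132 0.33  0.307] tq6 1.363 open mm 22.6 g 60.77341675758362
```

Call:
move_arm:
  targets:
    - [[0,0,0,0],[0,0,0,0],[0,0,0,0],[0,0,-2,0],[0,0,-4,0],[-2.72,2.05,0,0],[-2.72,2.05,0,0],[-2.72,2.05,0,0]]
  claw: 4.4

```text
t: 23.0
tool_pos: [445.1, 125.8, 121.3]
orientation: [1.0, 0.015, 0.0, 0.0]
ft_force: [0.8, -0.2, 0.2]
opening: 0.51
grasp_force: 0.0
```

Call:
move_arm:
  targets:
    - [[0,0,0,-0.148],[0,0,0,-0.148],[0,0,0,-0.148],[0,0,0,-0.148],[0,0,0,-0.148],[0,0,0,-0.148],[0,0,0,-0.148],[0,0,0,-0.148]]

```text
t: 23.8
tool_pos: [446.1, 126.4, 121.2]
orientation: [0.82, 0.572, -0.0, -0.0]
ft_force: [-0.1, -0.2, -0.1]
opening: 0.519
grasp_force: 0.0
```

Call:
move_arm:
  targets:
    - [[0,0,0,-0.148],[0,0,0,-0.148],[0,0,0,-0.148],[0,0,0,-0.148],[0,0,0,-0.148],[0,0,0,-0.148],[0,0,0,-0.148],[0,0,0,-0.148]]

```text
t: 24.6
tool_pos: [446.2, 126.4, 121.2]
orientation: [0.361, 0.933, -0.0, -0.0]
ft_force: [0.0, -0.6, 0.0]
opening: 0.511
grasp_force: 0.0
```

Call:
move_arm:
  targets:
    - [[0,0,0,-0.148],[0,0,0,-0.148],[0,0,0,-0.148],[0,0,0,-0.148],[0,0,0,-0.148],[0,0,0,-0.148],[0,0,0,-0.148],[0,0,0,-0.148]]

```text
t: 25.4
tool_pos: [446.2, 126.4, 121.2]
orientation: [-0.221, 0.975, -0.0, -0.0]
ft_force: [-0.5, 0.2, -0.5]
opening: 0.515
grasp_force: 0.0
```

Call:
move_arm:
  targets:
    - [[0,0,0,-0.148],[0,0,0,-0.148],[0,0,0,-0.148],[0,0,2,0],[0,0,2,0],[0,0,1,0],[0,0,1,0],[0,0,0,0]]

```text
t: 26.2
tool_pos: [445.8, 126.4, 60.5]
orientation: [-0.427, 0.904, 0.0, -0.001]
ft_force: [-0.1, 0.3, -0.5]
opening: 0.522
grasp_force: 0.0
```

```bash
python3 st.py
```

```text
t 26.2 pos [445.8 126.4  60.5] psi 4.0247 q [ 0.023  0.405  1.876  0.     0.862 -2.431]
F [-0.1  0.3 -0.5] Ftool [-0.2  0.3  0.5] M [-0.018 -0.003 -0.007] tq6 0.0 open mm 44.6 g 0.0
```

Call:
move_arm:
  targets:
    - [[0,0,0,0],[0,0,0,0],[0,0,0,0],[0,0,0,0],[0,0,0,0]]
  claw: 1.5
  force: 60

```text
t: 26.7
tool_pos: [446.8, 126.3, 62.1]
orientation: [-0.427, 0.904, -0.001, 0.001]
ft_force: [-1.0, -2.9, 6.2]
opening: 0.269
grasp_force: 60.1
```

```bash
python3 st.py
```

```text
t 26.7 pos [446.8 126.3  62.1] psi 4.0249 q [ 2.200e-02  4.030e-01  1.874e+00 -1.000e-03  8.630e-01 -2.431e+00]
F [-1.  -2.9  6.2] Ftool [ 2.8 -1.1 -6.2] M [-0.605  0.159  0.019] tq6 0.025 open mm 23.0 g 60.05201876163483
```

Call:
move_arm:
  targets:
    - [[0,0,0,0.07],[0,0,0,0.14],[0,0,0,0.14],[0,0,0,0.14],[0,0,0,0.14],[0,0,0,0.14],[0,0,0,0.14],[0,0,0,0.14]]

```text
t: 27.5
tool_pos: [446.7, 126.6, 62.1]
orientation: [0.086, 0.996, 0.0, 0.001]
ft_force: [-0.3, -0.2, 6.1]
opening: 0.26
grasp_force: 60.3
```

Call:
move_arm:
  targets:
    - [[0,0,0,0.14],[0,0,0,0.14],[0,0,0,0.14],[0,0,0,0.14],[0,0,0,0.14],[0,0,0,0.14],[0,0,0,0.1],[0,0,0,0.1]]

```text
t: 28.3
tool_pos: [447.0, 126.9, 62.2]
orientation: [0.569, 0.822, 0.001, 0.001]
ft_force: [0.7, 1.2, 5.2]
opening: 0.265
grasp_force: 60.1
```

```bash
python3 st.py
```

```text
t 28.3 pos [447.  126.9  62.2] psi 1.9305 q [ 2.300e-02  4.030e-01  1.874e+00  1.000e-03  8.620e-01 -3.370e-01]
F [0.7 1.2 5.2] Ftool [ 0.9  1.1 -5.2] M [ 0.298 -0.126  0.029] tq6 -1.255 open mm 22.7 g 60.080596804618835
```

Turned 2.09 rad so far, still running freely.

Call:
move_arm:
  targets:
    - [[0,0,0,0.1],[0,0,0,0.1]]

```text
t: 28.5
tool_pos: [447.0, 126.9, 62.1]
orientation: [0.648, 0.761, 0.001, 0.001]
ft_force: [0.8, 1.7, 4.9]
opening: 0.266
grasp_force: 60.0
```

```bash
python3 st.py
```

```text
t 28.5 pos [447.  126.9  62.1] psi 1.7305 q [ 2.300e-02  4.030e-01  1.874e+00  1.000e-03  8.620e-01 -1.370e-01]
F [0.8 1.7 4.9] Ftool [ 1.5  1.1 -4.9] M [ 0.281 -0.19   0.014] tq6 -1.281 open mm 22.7 g 60.03585755825043
```

Call:
move_arm:
  targets:
    - [[0,0,0,0.1],[0,0,0,0.1]]

```text
t: 28.7
tool_pos: [447.1, 126.9, 62.2]
orientation: [0.721, 0.693, 0.001, 0.001]
ft_force: [0.9, 2.0, 4.3]
opening: 0.267
grasp_force: 60.0
```

```bash
python3 st.py
```

```text
t 28.7 pos [447.1 126.9  62.2] psi 1.5305 q [2.300e-02 4.030e-01 1.874e+00 1.000e-03 8.620e-01 6.300e-02]
F [0.9 2.  4.3] Ftool [ 2.   0.9 -4.3] M [ 0.24  -0.252  0.023] tq6 -1.281 open mm 22.8 g 59.992915391922
```

Call:
move_arm:
  targets:
    - [[0,0,0,0.1],[0,0,0,0.1]]

```text
t: 28.9
tool_pos: [447.2, 126.9, 62.2]
orientation: [0.787, 0.617, 0.001, 0.001]
ft_force: [1.8, 2.4, 4.2]
opening: 0.265
grasp_force: 60.0
```

```bash
python3 st.py
```

```text
t 28.9 pos [447.2 126.9  62.2] psi 1.3306 q [2.300e-02 4.030e-01 1.874e+00 1.000e-03 8.610e-01 2.630e-01]
F [1.8 2.4 4.2] Ftool [ 2.8  1.2 -4.2] M [ 0.287 -0.318  0.16 ] tq6 -1.168 open mm 22.7 g 59.972941875457764
```

Call:
move_arm:
  targets:
    - [[0,0,0,0.1],[0,0,0,0.1],[0,0,0,0]]

```text
t: 29.2
tool_pos: [447.3, 126.9, 62.1]
orientation: [0.843, 0.537, 0.002, 0.001]
ft_force: [3.1, 2.0, 5.8]
opening: 0.265
grasp_force: 60.1
```

```bash
python3 st.py
```

```text
t 29.2 pos [447.3 126.9  62.1] psi 1.1343 q [2.300e-02 4.030e-01 1.874e+00 1.000e-03 8.610e-01 4.590e-01]
F [3.1 2.  5.8] Ftool [ 3.1  2.  -5.8] M [ 0.402 -0.524  0.248] tq6 1.328 open mm 22.6 g 60.10960042476654
```

Call:
move_arm:
  targets:
    - [[0,0,0,0]]

```text
t: 29.3
tool_pos: [447.3, 126.8, 62.1]
orientation: [0.842, 0.539, 0.002, 0.001]
ft_force: [3.1, 3.0, 6.1]
opening: 0.266
grasp_force: 60.1
```

```bash
python3 st.py
python3 - <<'E'
from h import *
for i in range(4):
    robot.capture("side"); s=robot.read_state(); print(s["moment"][2].round(3),s["joint_torque"][5].round(3))
E
```

```text
t 29.3 pos [447.3 126.8  62.1] psi 1.1379 q [2.300e-02 4.030e-01 1.874e+00 1.000e-03 8.610e-01 4.560e-01]
F [3.1 3.  6.1] Ftool [ 4.   1.6 -6.1] M [ 0.452 -0.549  0.273] tq6 0.376 open mm 22.7 g 60.14810800552368
0.336 0.302
0.246 0.286
0.336 0.283
0.322 0.282
```

Call:
move_arm:
  targets:
    - [[0,0,0,0.05],[0,0,0,0.05],[0,0,0,0]]

```text
t: 29.8
tool_pos: [447.3, 126.8, 62.1]
orientation: [0.869, 0.495, 0.002, 0.001]
ft_force: [3.3, 2.7, 5.8]
opening: 0.271
grasp_force: 60.2
```

```bash
python3 st.py
```

```text
t 29.8 pos [447.3 126.8  62.1] psi 1.0367 q [2.300e-02 4.030e-01 1.874e+00 1.000e-03 8.610e-01 5.570e-01]
F [3.3 2.7 5.8] Ftool [ 4.   1.4 -5.8] M [ 0.419 -0.521  0.285] tq6 0.742 open mm 23.1 g 60.22496223449707
```

Call:
move_arm:
  targets:
    - [[0,0,0,0],[0,0,0,0],[0,0,0,0],[0,0,-2,0],[0,0,-5,0],[0,0,-5,0],[0,0,0,0]]
  claw: 4.4

```text
t: 30.5
tool_pos: [448.5, 126.6, 186.9]
orientation: [0.869, 0.495, 0.005, 0.002]
ft_force: [-0.3, 0.5, -0.7]
opening: 0.514
grasp_force: 0.0
```

Call:
move_arm:
  targets:
    - [[-4.4,1.15,0,0],[-4.4,1.15,0,0],[-4.4,1.15,0,0],[-4.4,1.15,0,0],[-4.4,1.15,0,0],[-4.4,1.15,0,0],[-4.4,1.15,0,0],[-4.4,1.15,0,0]]

```text
t: 31.3
tool_pos: [344.3, -224.6, 181.0]
orientation: [0.869, 0.495, -0.0, -0.0]
ft_force: [1.9, -0.5, 0.7]
opening: 0.509
grasp_force: 0.0
```

```bash
python3 st.py
python3 - <<'E'
from h import *
o=[]
for n,(r,c) in (("top",(175,250)),("side",(195,228))):
    A=cv2.imread(f"pics/{n}.png")[:,:,::-1];B=robot.capture(n)["img"]
    o.append(np.hstack([cv2.resize(X[r:r+66,c:c+88],None,fx=4.5,fy=4.5,interpolation=2) for X in(A,B)]))
save(np.clip(np.vstack(o)*1.5,0,255).astype(np.uint8),"pics/end.png")
E
```

```text
t 31.3 pos [ 344.3 -224.6  181. ] psi 1.0351 q [-0.865  0.113  1.888  0.     1.142 -0.329]
F [ 1.9 -0.5  0.7] Ftool [ 0.6  1.9 -0.7] M [-0.006 -0.023  0.001] tq6 1.264 open mm 43.5 g 0.0
```

View pics/end.png

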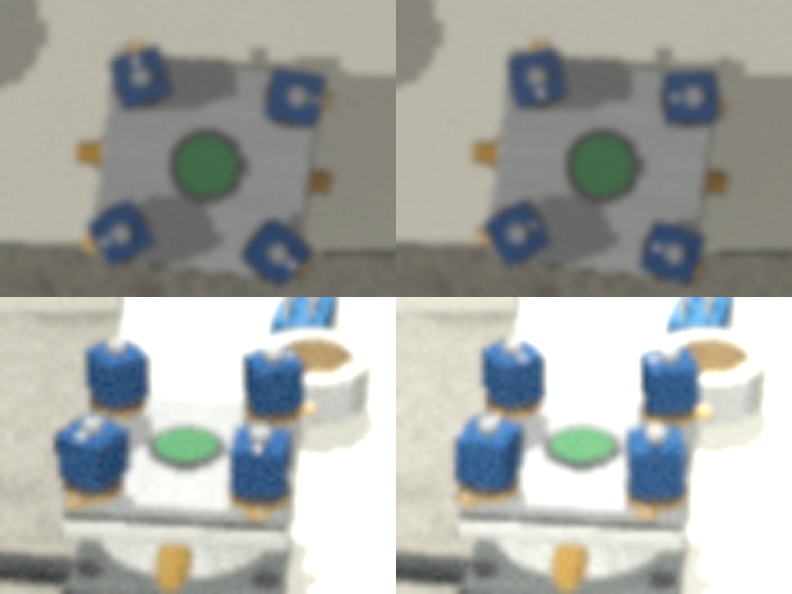

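The before/after crops show every tab shifted clockwise. In the top view a went from (88,246) to (88,239), c from (327,100) to (327,107) and d from (135,46) to (144,45). Tab b went from (305,268) to (302,271). That is about 2–4 mm each, and the neighbouring objects have not moved.

```bash
python3 -c "
from bench import robot
print(robot.close_job())"
```

```text
the job is handed in; nothing more can be done
None
```

I tightened all four nuts in cross order (a, c, d, b) and handed the job in at about 31 s. Each washer tab was dragged an estimated 2–4 mm, judged from torque and pictures. No verdict was returned.

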